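# Put the stamping dies away in the press cabinet drawer

### The arm

A 6-joint arm with a two-finger parallel gripper is mounted at the origin on the work surface. World frame = base frame: x ahead of the robot, y to its left, z up, the work surface at z = 0. Lengths are in m, angles in rad, forces in N, time in s.
With the tool pointing down it reaches from about 0.25 to 0.775 m from the base axis. Payload 4 kg.
Tool frame: the origin (TCP) lies at the very end of the fingers, on their centre line; the grasp point (between the pads) lies 19 mm behind it; z points along the fingers, y is the direction in which the jaws open and shut (so a half turn about z gives the same grasp; the last joint's range is limited). The gripper opens to 94 mm and grips with 3 to 60 N. Pads are 16 mm wide; open, the fingers measure 119 mm over their backs; the gripper's body (75 mm by 177 mm) begins 78 mm behind the grasp point.
Start: joints at [-1.295, 0.087, 1.371, -0, 1.684, -0.103], TCP at [0.203, -0.511, 0.206] pointing down, gripper open.
Joint ranges: [-3.1, 3.1], [-0.76, 2.03], [0.27, 2.55], [-1.08, 4.22], [0.17, 2.65], [-2.57, 2.57]. Speed limits (rad/s): [2.79, 2.79, 3.14, 3.14, 3.14, 3.14].

### API

Orientations are given as [roll, pitch, yaw] about the fixed x, y, z axes, in that order (R = Rz(yaw) Ry(pitch) Rx(roll)).
In Python, from bench import robot, cams, models gives the robot as it stands.
- The arm moves only by the tool step_arm, never from a script. Its argument "series" is a list of rows, each a list of 5 numbers: the gripper command: -1 is shut, 1 is fully open, values between are in proportion, then the shift along the tool's x, y, z in mm, then the turn about the tool's z in degrees. A call has 1 to 20 rows; each row is the pose to reach, as a shift and turn from the pose commanded when the call began, along the tool's axes at that moment; what a row does not reach only later rows make up. A row lasts 1/8 s, in which the tool goes at most 62.5 mm and 10.7 degrees, less where a joint would pass 70% of its speed; a pose out of reach is approached as far as the arm can. A call with a gripper value outside its range is refused whole. The fingers move at their own pace and stop on an object; the grip force is fixed at half the most. Time passes only in rows, so rows that repeat a pose let the fingers close. It gives the time, the measured TCP pose, the force and the opening at its end, in the units of the state.
- robot.get_obs(): the state, without advancing time (a new reading comes with each control period).
- cams.snapshot(name): name is "scene" or "top" or "wrist"; returns a dict with "pixels" (384x512x3 uint8, red, green, blue), "fov_y" (degrees; the focal length in pixels is half the picture's height over the tangent of half this angle, whatever the lens; pixels are square), "cx", "cy" (the principal point, pixels), "R" (3x3) and "t" (3): a world point X has camera coordinates R X + t. Camera axes: x right, y down, z forward; pixel columns grow to the right and rows downward; lengths in m; the calibration is good to about 2 mm. The wrist camera is an equidistant fisheye: a pixel r from the principal point sees the ray r / f radians off the axis. A picture is of the moment at which its call begins. There is no depth.
- robot.close_job(): hands the job in, once; it reports no verdict.
Trained networks look in a picture, given as the dict that the camera call returned (one of the last four; its "shot" number tells which), for a name from the list of things; names that differ only in an ending like _2 or _b are one class to them, and where a whole thing is asked for, a point or a joint stands for the part that bears it (a point fixed in the world has none). Each returns a list of dicts, best first, with "p" (0 to 1); they miss things now and then, are a little off and sometimes report something else, mostly with a low value. They report only what shows in the picture. A call takes as long as a camera call.
- models.find_in(picture, label): "position" ([x, y, z] in m, in world coordinates, good to about 4 mm: the middle of the surface that is visible of it).
- models.pinpoint(picture, label): "position" ([x, y, z] in m, in world coordinates, good to about 4 mm: a listed point, or the origin of a listed thing).
The state is a dict: "time": time; "joint_positions": joint angles; "qvel": joint speeds; "joint_torque": joint torques, N m; "tool_pos": TCP position; "ee_rot": TCP orientation; "wrist_force": force on the tool from outside, world axes, zero at the start; "wrist_torque": the same for the moment, N m; "width": finger opening in m.
Only numpy, scipy, OpenCV 4.12 (cv2) and the standard library are available. Lean on these libraries where they do the work, as an engineer would, in place of code of your own. Each camera call takes 0.05 s, during which the arm holds its last target. There are 200 camera calls.

### The job

Put all the hexagonal stamping dies on the table away in the drawer of the low green cabinet: stand up any that has toppled, and pack them upright on the drawer's floor as one close honeycomb, flat faces touching, so that every die touches at least two others. Then shut the drawer fully, leaving the bottle, foil reel, tape roll and tin where they stand.

Things in the scene. Friction and masses are not known exactly. Their poses are not given: they have to be found in the camera images.
- die0_mid (a point): Stamping die: aluminium hexagonal base with brass foot rim, 54 mm across flats (62.4 corners), 28 mm high; centred on it a steel hexagonal shank 22 mm across flats (25.4 corners), 40 mm high. Point: on the axis, 34 mm above the underside; z: base to shank end. Base flats face +-y, shank flats +-x, others every 60 deg. Starts toppled, like die1. Always there.
- die1_mid (a point): Stamping die of the same shape, size and axes as die0. Starts toppled on a flat of its base, axis level 27 mm above the table, shank pointing roughly away from the robot. Not there in every run (None throughout). All dies weigh about 0.33 kg, with the centre of mass on the axis about 20 mm above the underside: a die tipped to within 40 degrees of upright and let go settles upright.
- die2_mid (a point): Stamping die of the same shape, size and axes as die0. Stands upright on the table at the start. Not there in every run (None throughout).
- die3_mid (a point): Stamping die of the same shape, size and axes as die0. Stands upright on the table at the start. Not there in every run (None throughout).
- die4_mid (a point): Stamping die of the same shape, size and axes as die0. Stands upright on the table at the start. Not there in every run (None throughout).
- die5_mid (a point): Stamping die of the same shape, size and axes as die0. Stands upright on the table at the start. Not there in every run (None throughout).
- drawer (a joint): Opening of the cabinet's drawer in m: 0 shut, 0.200 fully out. It starts a little open. It slides stiffly (about 2 N plus some drag) and stays where it is left.
- drawer_floor (a point): Centre of the drawer's inner floor, on its surface (12 mm above the table); moves with the drawer. Floor 145 mm along x by 214 mm along y; side and back walls 6 mm thick, 36 mm high above it; the front panel, at -x, 10 mm thick and 86 mm high above it. +x points into the cabinet; the drawer opens along -x.
- drawer_bar (a point): Middle of the drawer's steel bar handle: a level round bar about 110 mm long along the drawer's y, 35 mm in front of the front panel and 76 mm above the drawer floor (88 mm above the table); can be pinched from above.
- cabinet: Low green steel cabinet fixed to the table, 260 mm wide (y), 215 mm deep (x), 100 mm high, with one drawer that opens along its -x. Origin on the table under the middle of its front edge; x points to its back. 82 mm clear height over the drawer floor inside.
- bottle: Bystander: amber glass bottle with a black cap, 64 mm diameter, 150 mm tall, standing; origin at the centre of its underside.
- foil_reel: Bystander: upright reel of gold-coloured foil, 68 mm diameter, 96 mm tall; origin at the centre of its underside.
- tape_roll: Bystander: roll of pale tape lying flat, 54 mm diameter, 22 mm tall; origin at the centre of its underside.
- tin: Bystander: small steel tin with a lid, 52 mm diameter, 55 mm tall; origin at the centre of its underside.

How it is judged:
By the outcome, as a careful person would: the job done as asked, in the order asked, and still so for the second after the job is handed in, with the robot touching nothing.
Of die1, die2, die3, die4, die5 only 3 to 4 are there at a start; the rules pass over those that are not, and their reading is None.
At some moment in a run one of die0, die1, die2, die3, die4, die5 may be knocked a few centimetres aside while the robot is not near it.
Once in a run the grip may slacken for a moment while it holds something.
It also fails if it takes over 210 s, if anything falls off the work surface, if the arm or the gripper's body presses on something with over 40 N, if the wrist force passes 120 N, or if a joint passes its speed limit or range.

## Working session

There is one attempt and no reset: what is moved stays moved. The work goes in short steps, Python scripts to look and compute and a tool call to move; the robot and the scene stay as the last step left them, time stands still between calls to the robot, and variables do not carry over. Pictures are saved under pics/ and viewed, about 12 in all and at most 16, crops included, and the job is handed in when it is done.

Besides the shell and the picture viewer there is one more tool, called after ">>>" as name(argument=value, ...) on one line, values as JSON. step_arm: Moves the arm, as the interface text tells. Its arguments: {"type":"object","properties":{"series":{"type":"array","items":{"type":"array","items":{"type":"number"}}}},"required":["series"]}

```bash
ls; mkdir -p pics
cat > h.py <<'E'
import numpy as np, cv2
from bench import robot, cams, models
def save(s,n): cv2.imwrite(f'pics/{n}.png', cv2.cvtColor(s['pixels'],cv2.COLOR_RGB2BGR))
def f(s): return s['pixels'].shape[0]/2/np.tan(np.radians(s['fov_y'])/2)
def proj(s,X):
    c=np.asarray(s['R'])@np.asarray(X)+np.asarray(s['t']); return c[:2]/c[2]*f(s)+[s['cx'],s['cy']]
def ray(s,u,v,z):
    R=np.asarray(s['R']);t=np.asarray(s['t']);o=-R.T@t
    d=R.T@np.array([(u-s['cx'])/f(s),(v-s['cy'])/f(s),1]); return o+d*(z-o[2])/d[2]
E
python3 - <<'E'
from h import *
a=cams.snapshot('top');b=cams.snapshot('scene')
save(a,'top0');save(b,'scene0')
print(robot.get_obs()['time'],robot.get_obs()['ee_rot'],robot.get_obs()['wrist_force'])
for s,n in((a,'top'),(b,'scene')):
    print(n,s['fov_y'],s['R'],s['t'])
    for l in ['die0_mid','drawer','drawer_floor','drawer_bar','cabinet','bottle','foil_reel','tape_roll','tin']:
        for fn in ('pinpoint',) :
            for r in getattr(models,fn)(s,l)[:7]:
                if r['p']>.15: print(n,l,np.round(r['position'],3),round(r['p'],2),np.round(proj(s,r['position'])))
E
```

```text
pics
0.1 [-3.13965514e+00 -2.22577546e-04  3.78789588e-01] [-0.41931704 -0.82451545  0.11755685]
top 51.859462741305286 [[ 0.01685347 -0.99975413  0.01440999]
 [-0.98133932 -0.01930054 -0.1913129 ]
 [ 0.19154398 -0.01091681 -0.98142332]] [-0.03553912  0.56719243  1.08116317]
top die0_mid [ 0.506 -0.39   0.027] 0.68 [374. 220.]
top die0_mid [0.425 0.235 0.029] 0.41 [158. 244.]Traceback (most recent call last):
  File "<stdin>", line 9, in <module>
ValueError: it knows: bottle, cabinet, die0_mid, die1_mid, die2_mid, die3_mid, die4_mid, die5_mid, drawer_bar, drawer_floor, foil_reel, tape_roll, tin
```

Run:
```python
from h import *
a=cams.snapshot('top');b=cams.snapshot('scene')
for s,n in((a,'top'),(b,'scene')):
    for l in ['die0_mid','die2_mid','drawer_floor','drawer_bar','cabinet','bottle','foil_reel','tape_roll','tin']:
        for r in models.pinpoint(s,l)[:7]:
                if r['p']>.15: print(n,l,np.round(r['position'],3),round(r['p'],2),np.round(proj(s,r['position'])))
```

```text
top die0_mid [ 0.51  -0.388  0.03 ] 0.72 [374. 218.]
top die0_mid [0.729 0.003 0.012] 0.24 [242. 145.]
top die2_mid [ 0.561 -0.24   0.037] 0.91 [324. 200.]
top drawer_floor [0.732 0.003 0.012] 0.91 [242. 145.]
top drawer_bar [0.612 0.01  0.087] 0.78 [238. 177.]
top cabinet [0.562 0.245 0.035] 0.26 [157. 196.]
top bottle [0.616 0.008 0.086] 0.72 [239. 176.]
top bottle [0.715 0.255 0.004] 0.61 [159. 149.]
top foil_reel [ 0.715 -0.278 -0.004] 0.61 [332. 153.]
top foil_reel [ 0.507 -0.388  0.028] 0.48 [374. 219.]
top tape_roll [ 0.36   0.321 -0.004] 0.75 [130. 266.]
top tin [ 0.345 -0.327 -0.003] 0.8 [352. 275.]
scene die0_mid [ 0.509 -0.389  0.025] 0.85 [188. 121.]
scene die2_mid [ 0.562 -0.238  0.034] 0.88 [198. 153.]
scene drawer_bar [0.619 0.007 0.087] 0.95 [229. 203.]
scene cabinet [ 0.698  0.003 -0.002] 0.8 [202. 238.]
scene bottle [0.716 0.262 0.002] 0.95 [258. 321.]
scene foil_reel [ 0.715 -0.276 -0.002] 0.73 [146. 175.]
scene tape_roll [0.361 0.323 0.001] 0.55 [391. 260.]
scene tin [ 0.342 -0.328 -0.002] 0.57 [242. 119.]
```

View pics/top0.png

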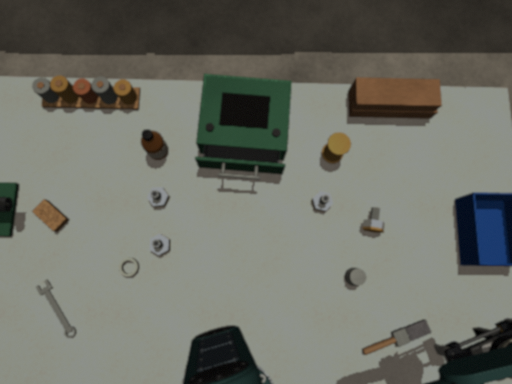

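View pics/scene0.png

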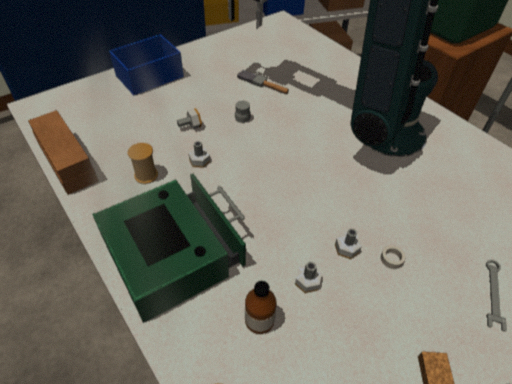

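The top picture shows three upright dies at about (159,197), (160,244) and (321,203), and one toppled at (374,220) with its shank up-image (+x). The cabinet is at about (245,120) with its bar at (238,178). The scene view agrees, so there are four dies.

First I'll go over the handle and look with the wrist camera.

```bash
cat >> h.py <<'E'
def to(X,yaw):
    o=robot.get_obs();p=np.array(o['tool_pos']);y=o['ee_rot'][2];d=np.array(X)-p;c,s=np.cos(y),np.sin(y)
    t=(np.degrees(y)-yaw+180)%360-180
    print('shift',np.round(1000*np.array([c*d[0]+s*d[1],s*d[0]-c*d[1],-d[2]]),1),'turn',round(t,1))
def st():
    o=robot.get_obs();print('t',round(o['time'],2),'p',np.round(o['tool_pos'],4),'rpy',np.round(np.degrees(o['ee_rot']),2),'F',np.round(o['wrist_force'],1),'w',round(o['width'],4))
E
python3 - <<'E'
from h import *
st();to([.54,0.0,.26],90)
E
```

```text
t 1.15 p [ 0.2034 -0.511   0.2055] rpy [180.    0.   21.7] F [-0.5 -0.1  0.9] w 0.0937
shift [ 501.7 -350.3  -54.5] turn -68.3
```

>>> step_arm(series=[[1,502,-350,-54,-68.3],[1,502,-350,-54,-68.3],[1,502,-350,-54,-68.3],[1,502,-350,-54,-68.3],[1,502,-350,-54,-68.3],[1,502,-350,-54,-68.3],[1,502,-350,-54,-68.3],[1,502,-350,-54,-68.3],[1,502,-350,-54,-68.3],[1,502,-350,-54,-68.3],[1,502,-350,-54,-68.3],[1,502,-350,-54,-68.3],[1,502,-350,-54,-68.3]])

```text
time: 2.78
tool_pos: [0.5398, -0.0014, 0.2595]
ee_rot: [-3.142, 0.0, 1.569]
wrist_force: [0.2, -0.1, 0.1]
width: 0.0938
```

Run:
```python
from h import *
st()
a=cams.snapshot('wrist');save(a,'w1');print(a['fov_y'],a['cx'],a['cy'],np.round(a['R'],3),np.round(a['t'],3))
for l in ['drawer_bar','drawer_floor','cabinet']:
    for r in models.pinpoint(a,l)[:2]: print(l,np.round(r['position'],4),round(r['p'],2))
b=cams.snapshot('top');save(b,'t1')
for l in ['drawer_bar','drawer_floor','cabinet']:
    for r in models.pinpoint(b,l)[:2]: print(l,np.round(r['position'],4),round(r['p'],2))
```

```text
t 2.77 p [ 0.5398 -0.0014  0.2595] rpy [-1.800e+02  3.000e-02  8.989e+01] F [ 0.2 -0.1  0.1] w 0.0938
65.70646984690485 255.70713447432698 187.27163761902494 [[ 1.    -0.    -0.001]
 [ 0.    -0.963  0.27 ]
 [-0.001 -0.27  -0.963]] [-0.54  -0.045  0.444]
drawer_bar [0.6144 0.0096 0.0896] 0.93
drawer_floor [0.7331 0.0044 0.0151] 0.94
cabinet [0.7339 0.0009 0.0136] 0.3
```

View pics/w1.png

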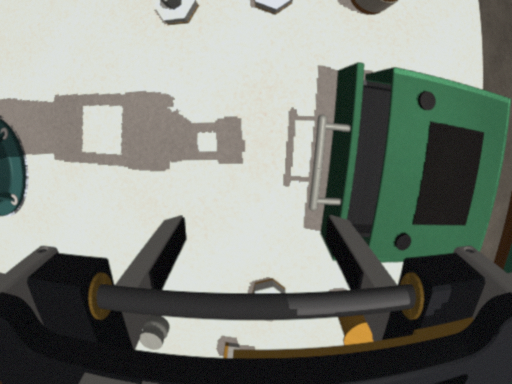

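The wrist view shows the bar running from about (322,117) to (314,208), the panel top edge from (342,68) to (324,215), and the cabinet top from (387,70) to (365,258). I'll work out the cabinet yaw from these.

```bash
cat >> h.py <<'E'
def wray(s,u,v,z):
    R=np.asarray(s['R']);t=np.asarray(s['t']);o=-R.T@t
    d=np.array([u-s['cx'],v-s['cy']]);r=np.hypot(*d);th=r/f(s)
    d=R.T@np.array([*(d/r*np.sin(th)),np.cos(th)]); return o+d*(z-o[2])/d[2]
def wproj(s,X):
    c=np.asarray(s['R'])@np.asarray(X)+np.asarray(s['t']);r=np.hypot(c[0],c[1])
    return c[:2]/r*np.arctan2(r,c[2])*f(s)+[s['cx'],s['cy']]
E
python3 - <<'E'
from h import *
a=cams.snapshot('wrist')
g=cv2.cvtColor(a['pixels'],cv2.COLOR_RGB2GRAY)
for n,(p,q,z) in dict(bar=((322,117),(314,208),.088),cabtop=((387,71),(365,257),.1),cabback=((507,100),(487,262),.1)).items():
    P,Q=wray(a,*p,z),wray(a,*q,z); print(n,P.round(4),Q.round(4),'yaw',np.degrees(np.arctan2(-(P-Q)[0],(P-Q)[1])).round(2), ((P+Q)/2).round(4))
im=cv2.resize(a['pixels'][60:270,280:512],None,fx=3,fy=3,interpolation=cv2.INTER_CUBIC)[...,::-1];cv2.imwrite('pics/w1c.png',im)
E
```

```text
bar [0.6194 0.0663 0.088 ] [ 0.6147 -0.0479  0.088 ] yaw -2.37 [0.617  0.0092 0.088 ]
cabtop [0.6974 0.1273 0.1   ] [ 0.6895 -0.1157  0.1   ] yaw -1.86 [0.6935 0.0058 0.1   ]
cabback [0.9124 0.1174 0.1   ] [ 0.9342 -0.1487  0.1   ] yaw 4.67 [ 0.9233 -0.0157  0.1   ]
```

View pics/w1c.png

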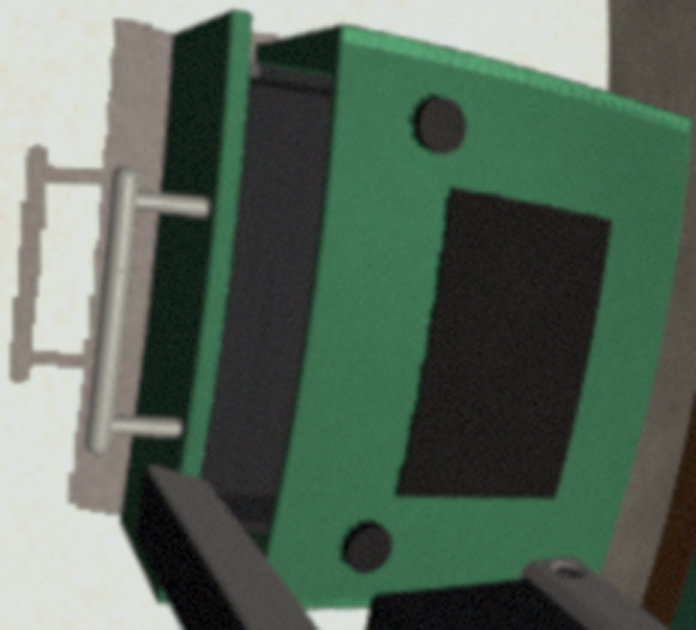

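Run:
```python
from h import *
a=cams.snapshot('wrist')
for n,(p,q,z) in dict(bar=((321.7,116.7),(312.7,208.3),.089),cabtop=((394.3,69),(369.3,261.7),.1),panelin=((362.5,65),(348,220),.098),panelbottom=((337.5,70),(321,231),.01)).items():
    P,Q=wray(a,*p,z),wray(a,*q,z); print(n,P.round(4),Q.round(4),'yaw',np.degrees(np.arctan2(-(P-Q)[0],(P-Q)[1])).round(2), ((P+Q)/2).round(4),np.linalg.norm(P-Q).round(4))
to([.614,.009,.076],90)
```

```text
bar [0.6188 0.0668 0.089 ] [ 0.6128 -0.0478  0.089 ] yaw -2.99 [0.6158 0.0095 0.089 ] 0.1148
cabtop [0.7074 0.1311 0.1   ] [ 0.6974 -0.1234  0.1   ] yaw -2.26 [0.7024 0.0038 0.1   ] 0.2548
panelin [0.666  0.1317 0.098 ] [ 0.6586 -0.0609  0.098 ] yaw -2.18 [0.6623 0.0354 0.098 ] 0.1928
panelbottom [0.6591 0.1347 0.01  ] [ 0.6454 -0.115   0.01  ] yaw -3.16 [0.6523 0.0098 0.01  ] 0.25
shift [  9.3  73.7 183.5] turn -0.0
```

>>> step_arm(series=[[-0.32,10.5,74.5,60,2.4],[-0.32,10.5,74.5,100,2.4],[-0.32,10.5,74.5,120,2.4],[-0.32,10.5,74.5,120,2.4],[-0.32,10.5,74.5,150,2.4],[-0.32,10.5,74.5,170,2.4],[-0.32,10.5,74.5,185,2.4],[-0.32,10.5,74.5,185,2.4]])

```text
time: 4.28
tool_pos: [0.6147, 0.0103, 0.0746]
ee_rot: [-3.141, 0.0, 1.529]
wrist_force: [0.5, -0.5, -0.3]
width: 0.0318
```

>>> step_arm(series=[[-1,0,0,0,0],[-1,0,0,0,0],[-1,0,0,0,0],[-1,0,0,0,0]])

```text
time: 4.78
tool_pos: [0.6154, 0.0102, 0.0757]
ee_rot: [3.14, 0.0, 1.529]
wrist_force: [-0.5, 0.3, 4.4]
width: 0.0099
```

>>> step_arm(series=[[-1,0,-15,0,0],[-1,0,-30,0,0],[-1,0,-45,0,0],[-1,0,-60,0,0],[-1,0,-75,0,0],[-1,0,-90,0,0],[-1,0,-105,0,0],[-1,0,-120,0,0],[-1,0,-135,0,0],[-1,0,-150,0,0],[-1,0,-150,0,0]])

```text
time: 6.15
tool_pos: [0.4639, 0.0199, 0.0756]
ee_rot: [-3.141, -0.007, 1.53]
wrist_force: [-2.0, 8.8, 6.9]
width: 0.0101
```

>>> step_arm(series=[[-1,0,-5,0,0],[-1,0,-10,0,0],[-1,0,-14,0,0],[-1,0,-14,0,0]])

```text
time: 6.65
tool_pos: [0.4533, 0.0184, 0.0757]
ee_rot: [3.135, -0.003, 1.53]
wrist_force: [6.9, 4.2, 1.9]
width: 0.0193
```

>>> step_arm(series=[[-1,0,-14,0,0],[-1,0,-14,0,0]])

```text
time: 6.9
tool_pos: [0.4579, 0.0181, 0.076]
ee_rot: [3.089, -0.004, 1.528]
wrist_force: [58.6, 4.5, -39.8]
width: 0.0104
```

Run:
```python
from h import *
st()
a=cams.snapshot('wrist')
for s in (a,cams.snapshot('top')):
  for l in ['drawer_bar','drawer_floor','cabinet']:
    for r in models.pinpoint(s,l)[:1]: print(l,np.round(r['position'],4),round(r['p'],2))
```

```text
t 6.9 p [0.4579 0.0181 0.076 ] rpy [177.01  -0.22  87.56] F [ 58.6   4.5 -39.8] w 0.0104
drawer_bar [0.4573 0.0197 0.0887] 0.9
drawer_floor [0.5771 0.0146 0.009 ] 0.61
cabinet [ 0.697  -0.0009  0.0025] 0.86
drawer_bar [0.7155 0.2611 0.0055] 0.6
drawer_floor [0.5738 0.0111 0.0105] 0.55
cabinet [ 0.6927  0.0052 -0.002 ] 0.61
```

>>> step_arm(series=[[-1,0,10,0,0],[-1,0,20,0,0],[-1,0,20,0,0]])

```text
time: 7.68
tool_pos: [0.4587, 0.0181, 0.0757]
ee_rot: [3.138, -0.003, 1.529]
wrist_force: [1.8, 4.8, 4.7]
width: 0.0101
```

>>> step_arm(series=[[-0.4,0,0,0,0],[-0.35,0,0,0,0],[-0.35,0,0,0,0],[-0.35,0,0,-50,0],[-0.35,0,0,-110,0],[-0.35,0,-60,-170,0],[-0.35,0,-80,-200,0],[1,0,-100,-200,0],[1,0,-100,-200,0]])

```text
time: 8.8
tool_pos: [0.3565, 0.021, 0.2751]
ee_rot: [3.139, 0.001, 1.529]
wrist_force: [-0.3, 0.1, -0.6]
width: 0.0467
```

Run:
```python
from h import *
st()
a=cams.snapshot('wrist');save(a,'w2')
b=cams.snapshot('top');save(b,'t2')
for s in (a,b):
  for l in ['drawer_bar','drawer_floor','cabinet','die2_mid','die0_mid']:
    for r in models.pinpoint(s,l)[:5]:
      if r['p']>.2: print(l,np.round(r['position'],4),round(r['p'],2))
```

```text
t 8.8 p [0.3565 0.021  0.2751] rpy [1.7987e+02 3.0000e-02 8.7590e+01] F [-0.3  0.1 -0.6] w 0.0467
drawer_bar [0.4635 0.019  0.0883] 0.62
drawer_floor [0.5792 0.0123 0.0114] 0.71
drawer_floor [0.4596 0.0178 0.0873] 0.54
cabinet [0.6937 0.0029 0.0059] 0.86
drawer_bar [0.4578 0.0173 0.0848] 0.86
drawer_floor [0.5777 0.0122 0.0112] 0.67
cabinet [ 0.692   0.0027 -0.0007] 0.94
die2_mid [ 0.5615 -0.2411  0.0333] 0.81
die0_mid [ 0.5097 -0.3875  0.0312] 0.92
```

View pics/w2.png

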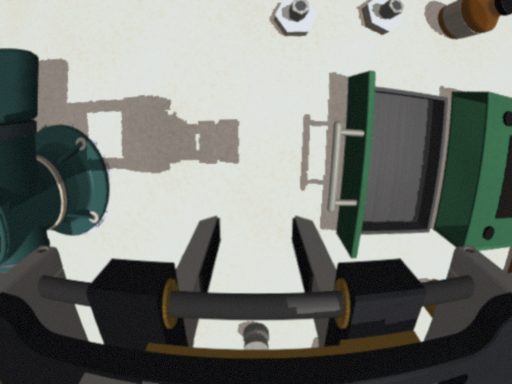

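The drawer is fully out with its floor clear; the two left dies show at (295,14) and (383,14). I'll move over them to see their positions and yaw.

>>> step_arm(series=[[1,60,50,0,0],[1,120,100,0,0],[1,150,130,0,0],[1,150,130,0,0],[1,150,130,0,0]])

```text
time: 10.02
tool_pos: [0.4931, 0.1655, 0.2739]
ee_rot: [-3.14, 0.001, 1.53]
wrist_force: [-0.4, -1.5, 0.1]
width: 0.0938
```

Run:
```python
from h import *
st()
a=cams.snapshot('wrist')
b=cams.snapshot('top')
for s in (a,b):
  for l in ['die2_mid','bottle']:
    for r in models.pinpoint(s,l)[:5]:
      print(l,np.round(r['position'],4),round(r['p'],2))
print(ray(b,159,193,.068),ray(b,159,240,.068))
im=cv2.resize(a['pixels'][:280,150:450],None,fx=2,fy=2,interpolation=cv2.INTER_CUBIC)[...,::-1];cv2.imwrite('pics/w3.png',im)
```

```text
t 10.03 p [0.4931 0.1655 0.2739] rpy [-1.799e+02  6.000e-02  8.765e+01] F [-0.4 -1.5  0.1] w 0.0938
die2_mid [ 0.5636 -0.2388  0.0386] 0.8
bottle [7.166e-01 2.625e-01 5.000e-04] 0.71
die2_mid [ 0.5647 -0.239   0.0358] 0.62
bottle [0.7156 0.2591 0.0034] 0.47
[0.56519612 0.23356039 0.068     ] [0.43245806 0.22547334 0.068     ]
```

View pics/w3.png

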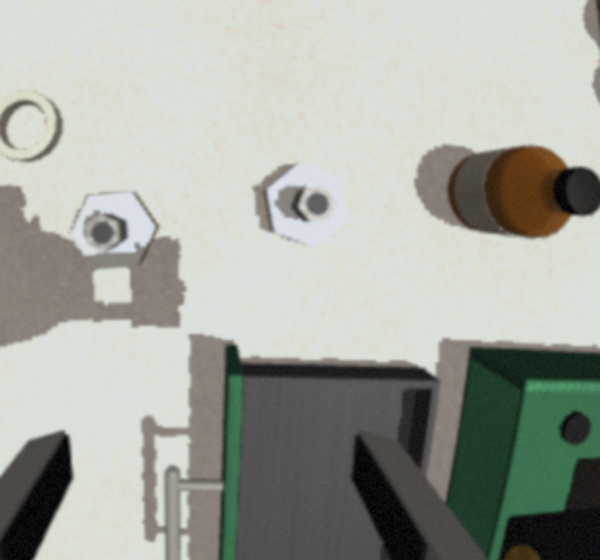

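```bash
cat >> h.py <<'E'
from scipy.optimize import least_squares
def hexfit(P):
    "P: Nx2 world corner points, any order; returns centre, yaw(deg) of jaw direction mod 60 (jaw along corner dir)"
    P=np.array(P)[:,:2]
    def res(q):
        v=P-q[:2];a=np.arctan2(v[:,1],v[:,0])-q[2];k=np.round(a/(np.pi/3))*np.pi/3+q[2]
        return (v-.0312*np.c_[np.cos(k),np.sin(k)]).ravel()
    b=min((least_squares(res,[*P.mean(0),t]) for t in (0,.26,.52,.78)),key=lambda r:r.cost)
    print('hex centre',b.x[:2].round(4),'corner dir',(np.degrees(b.x[2])%60).round(1),'rms mm',1000*np.sqrt(2*b.cost/len(P)).round(4))
E
python3 - <<'E'
from h import *
a=cams.snapshot('wrist')
w=lambda c,z:wray(a,150+c[0]/2,c[1]/2,z)
for C,S in (([(85,195),(135,192),(158,227),(138,262)],(102,231)),([(304,163),(345,185),(345,223),(308,245),(266,225),(268,185)],(317,203))):
    hexfit([w(c,.028) for c in C]); print('shank top',w(S,.068).round(4))
b=cams.snapshot('top')
for l in ['die1_mid','die2_mid','die3_mid','die4_mid','die5_mid']:
  for s in (a,b):
    for r in models.pinpoint(s,l)[:3]: print(l,np.round(r['position'],4),round(r['p'],2))
E
```

```text
hex centre [0.426  0.2341] corner dir 1.7 rms mm 2.3
shank top [0.4249 0.2346 0.068 ]
hex centre [0.5647 0.2468] corner dir 29.9 rms mm 2.0
shank top [0.5654 0.2472 0.068 ]
die2_mid [ 0.5624 -0.2395  0.034 ] 0.76
die2_mid [ 0.5599 -0.2404  0.0336] 0.62
die2_mid [ 0.5085 -0.3897  0.03  ] 0.36
die3_mid [0.4253 0.2354 0.0343] 0.57
die3_mid [0.423  0.2339 0.032 ] 0.6
die5_mid [0.5648 0.2528 0.0335] 0.65
```

Run:
```python
from h import *
to([.565,.2475,.034],60)
```

```text
shift [ 84.9  68.3 240.4] turn 27.6
```

>>> step_arm(series=[[0.2,85,68.5,60,27.6],[0.2,85,68.5,110,27.6],[0.2,85,68.5,150,27.6],[0.2,85,68.5,160,27.6],[0.2,85,68.5,200,27.6],[0.2,85,68.5,225,27.6],[0.2,85,68.5,240,27.6],[0.2,85,68.5,240,27.6]])

```text
time: 11.92
tool_pos: [0.5652, 0.2473, 0.0348]
ee_rot: [-3.142, 0.0, 1.048]
wrist_force: [0.3, -0.1, 0.2]
width: 0.0564
```

>>> step_arm(series=[[-1,0,0,0,0],[-1,0,0,0,0],[-1,0,0,0,0],[-1,0,0,0,0],[-1,0,0,0,0]])

```text
time: 12.55
tool_pos: [0.565, 0.2483, 0.0351]
ee_rot: [-3.141, -0.001, 1.048]
wrist_force: [-2.5, 1.2, 4.2]
width: 0.0222
```

Run:
```python
from h import *
st()
```

```text
t 12.55 p [0.565  0.2483 0.0351] rpy [-1.7996e+02 -5.0000e-02  6.0020e+01] F [-2.5  1.2  4.2] w 0.0222
```

```bash
cat >> h.py <<'E'
O=np.array([.576,.012]);YC=-2.7
def loc(x,y):
    a=np.radians(YC); return O+np.array([np.cos(a)*x-np.sin(a)*y,np.sin(a)*x+np.cos(a)*y])/1000
def toloc(x,y,z,yaw=57.3): to([*loc(x,y),z],yaw)
def where():
    p=np.array(robot.get_obs()['tool_pos'])[:2]-O;a=np.radians(-YC)
    print('loc',np.round(1000*np.array([np.cos(a)*p[0]-np.sin(a)*p[1],np.sin(a)*p[0]+np.cos(a)*p[1]]),1))
E
python3 - <<'E'
from h import *
toloc(-40,0,.048)
E
```

```text
shift [-217.5   92.   -12.9] turn 2.7
```

>>> step_arm(series=[[-1,0,0,-50,0],[-1,0,0,-100,0],[-1,-50,21,-110,2.7],[-1,-100,42,-110,2.7],[-1,-150,63,-110,2.7],[-1,-200,85,-110,2.7],[-1,-217.5,92,-110,2.7],[-1,-217.5,92,-110,2.7],[-1,-217.5,92,-70,2.7],[-1,-217.5,92,-35,2.7],[-1,-217.5,92,-18,2.7],[-1,-217.5,92,-13,2.7],[-1,-217.5,92,-13,2.7]])

```text
time: 14.18
tool_pos: [0.5373, 0.0136, 0.0485]
ee_rot: [3.139, -0.001, 1.001]
wrist_force: [-0.3, -0.6, -2.2]
width: 0.0223
```

Run:
```python
from h import *
st();where();toloc(-46,0,.0475)
a=cams.snapshot('wrist');save(a,'w4')
```

```text
t 14.18 p [0.5373 0.0136 0.0485] rpy [ 1.7987e+02 -6.0000e-02  5.7350e+01] F [-0.3 -0.6 -2.2] w 0.0223
loc [-38.7  -0.2]
shift [-3.5 -6.4  1. ] turn 0.1
```

View pics/w4.png

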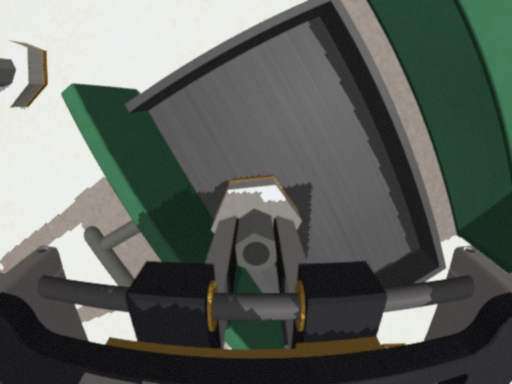

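The die is held upright between the fingers at about (258,230), inside the drawer next to the front panel. I'll slide it gently towards the panel.

>>> step_arm(series=[[-1,-1.5,-2.6,0,0],[-1,-2.5,-4.3,0,0],[-1,-3.2,-5.6,0,0],[-1,-3.2,-5.6,0,0]])

```text
time: 14.72
tool_pos: [0.5312, 0.0133, 0.0486]
ee_rot: [3.138, -0.002, 1.0]
wrist_force: [4.1, -0.0, -1.2]
width: 0.022
```

Run:
```python
from h import *
st();where()
```

```text
t 14.72 p [0.5312 0.0133 0.0486] rpy [ 1.7979e+02 -1.0000e-01  5.7290e+01] F [ 4.1 -0.  -1.2] w 0.022
loc [-44.8  -0.8]
```

>>> step_arm(series=[[-1,0.3,0.5,1.2,0],[-1,0.3,0.5,1.2,0],[-0.45,0.3,0.5,1.2,0],[-0.45,0.3,0.5,1.2,0],[-0.45,0.3,0.5,-20,0],[-0.45,0.3,0.5,-60,0],[-0.45,0.3,0.5,-110,0],[1,0.3,0.5,-170,0]])

```text
time: 15.72
tool_pos: [0.5282, 0.0138, 0.2168]
ee_rot: [-3.136, 0.003, 1.0]
wrist_force: [1.5, 0.1, -0.2]
width: 0.0327
```

Run:
```python
from h import *
st();to([.425,.2345,.034],91.7)
a=cams.snapshot('top')
for l in ['die3_mid','die5_mid','die2_mid']:
    for r in models.pinpoint(a,l)[:2]: print(l,np.round(r['position'],4),round(r['p'],2))
```

```text
t 15.72 p [0.5282 0.0138 0.2168] rpy [-179.66    0.18   57.31] F [ 1.5  0.1 -0.2] w 0.0327
shift [ 130.  -206.   182.8] turn -34.4
die3_mid [0.5283 0.0075 0.0442] 0.74
die3_mid [0.4248 0.2352 0.0347] 0.52
die5_mid [0.5256 0.0077 0.0474] 0.64
die5_mid [ 0.347  -0.3297 -0.0025] 0.18
die2_mid [ 0.5609 -0.2379  0.0327] 0.74
```

>>> step_arm(series=[[0.2,30,-50,0,-10],[0.2,60,-97,0,-20],[0.2,92,-146,20,-30],[0.2,122,-195,60,-34.4],[0.2,130,-206,100,-34.4],[0.2,130,-206,120,-34.4],[0.2,130,-206,150,-34.4],[0.2,130,-206,170,-34.4],[0.2,130,-206,182.5,-34.4],[0.2,130,-206,182.5,-34.4]])

```text
time: 17.18
tool_pos: [0.4253, 0.2334, 0.0327]
ee_rot: [-3.137, 0.002, 1.6]
wrist_force: [0.1, 0.0, 0.6]
width: 0.0564
```

>>> step_arm(series=[[-1,0,0,0,0],[-1,0,0,0,0],[-1,0,0,0,0],[-1,0,0,0,0],[-1,0,0,0,0]])

```text
time: 17.8
tool_pos: [0.4256, 0.2341, 0.0354]
ee_rot: [-3.138, 0.0, 1.601]
wrist_force: [-5.5, -0.9, 4.7]
width: 0.0221
```

Run:
```python
from h import *
st();toloc(18,0,.048,57.3)
```

```text
t 17.8 p [0.4256 0.2341 0.0354] rpy [-1.798e+02  2.000e-02  9.172e+01] F [-5.5 -0.9  4.7] w 0.0221
shift [-227.9  161.6  -12.6] turn 34.4
```

>>> step_arm(series=[[-1,0,0,-55,0],[-1,0,0,-110,0],[-1,-30,40,-140,10],[-1,-70,80,-140,20],[-1,-110,110,-140,30],[-1,-160,140,-140,34.4],[-1,-215,159,-140,34.4],[-1,-228.6,159.6,-130,34.4],[-1,-228.6,159.6,-80,34.4],[-1,-228.6,159.6,-40,34.4],[-1,-228.6,159.6,-20,34.4],[-1,-228.6,159.6,-12.6,34.4],[-1,-228.6,159.6,-12.6,34.4]])

```text
time: 19.42
tool_pos: [0.5934, 0.0111, 0.0476]
ee_rot: [-3.142, -0.0, 1.001]
wrist_force: [0.4, 0.0, -4.7]
width: 0.0219
```

Run:
```python
from h import *
st();where();toloc(9,-.8,.0475)
a=cams.snapshot('wrist');save(a,'w5')
```

```text
t 19.43 p [0.5934 0.0111 0.0476] rpy [-1.800e+02 -1.000e-02  5.734e+01] F [ 0.4  0.  -4.7] w 0.0219
loc [17.4 -0.1]
shift [-4.8 -6.9  0.1] turn 0.0
```

View pics/w5.png

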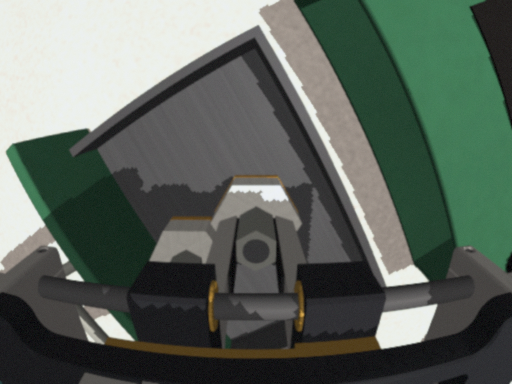

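A stands at about (190,235) and the held die is at (258,225) with a small gap. I'll push it against A.

>>> step_arm(series=[[-1,-1.5,-2.2,0,0],[-1,-3,-4.3,0,0],[-1,-4,-5.8,0,0],[-1,-4.8,-7,0,0],[-1,-4.8,-7,0,0]])

```text
time: 20.1
tool_pos: [0.5853, 0.01, 0.0477]
ee_rot: [3.141, -0.0, 1.0]
wrist_force: [1.6, -0.0, -4.7]
width: 0.0215
```

Run:
```python
from h import *
st();where()
```

```text
t 20.1 p [0.5853 0.01   0.0477] rpy [179.95  -0.    57.3 ] F [ 1.6 -0.  -4.7] w 0.0215
loc [ 9.3 -1.6]
```

>>> step_arm(series=[[-1,-0.5,-0.9,0,0],[-1,-1.2,-2,0,0],[-1,-1.2,-2,0,0]])

```text
time: 20.48
tool_pos: [0.5831, 0.0101, 0.0478]
ee_rot: [3.14, -0.0, 1.0]
wrist_force: [2.9, -1.0, -4.7]
width: 0.0217
```

Run:
```python
from h import *
st();where()
```

```text
t 20.48 p [0.5831 0.0101 0.0478] rpy [ 1.7993e+02 -2.0000e-02  5.7300e+01] F [ 2.9 -1.  -4.7] w 0.0217
loc [ 7.2 -1.5]
```

>>> step_arm(series=[[-1,-0.5,-0.9,0,0],[-1,-1,-1.8,0,0],[-1,-1,-1.8,0,0]])

```text
time: 20.85
tool_pos: [0.5829, 0.01, 0.0484]
ee_rot: [3.136, -0.002, 1.0]
wrist_force: [6.2, -1.0, -6.4]
width: 0.0222
```

Run:
```python
from h import *
st();where()
```

```text
t 20.85 p [0.5829 0.01   0.0484] rpy [ 1.7971e+02 -1.4000e-01  5.7290e+01] F [ 6.2 -1.  -6.4] w 0.0222
loc [ 7.  -1.6]
```

>>> step_arm(series=[[-1,0.5,0.9,0.5,0],[-1,0.5,0.9,1.2,0],[-1,0.5,0.9,1.2,0],[-0.35,0.5,0.9,1.2,0],[-0.35,0.5,0.9,1.2,0],[-0.35,0.5,0.9,-20,0],[-0.35,0.5,0.9,-70,0],[-0.35,0.5,0.9,-130,0],[1,0.5,0.9,-180,0],[1,0.5,0.9,-180,0]])

```text
time: 22.1
tool_pos: [0.5833, 0.0105, 0.2338]
ee_rot: [3.133, -0.005, 1.0]
wrist_force: [0.5, -0.8, -0.5]
width: 0.047
```

Run:
```python
from h import *
st()
to([.562,-.17,.26],90)
```

```text
t 22.1 p [0.5833 0.0105 0.2338] rpy [179.52  -0.27  57.32] F [ 0.5 -0.8 -0.5] w 0.047
shift [-163.4   79.5  -26.2] turn -32.7
```

>>> step_arm(series=[[1,-50,16,-30,0],[1,-100,32,-66,0],[1,-150,48,-66,0],[1,-200,65,-66,0],[1,-250,82,-66,0],[1,-300,98,-66,0],[1,-322,108,-66,0],[1,-322,108,-66,0]])

```text
time: 23.1
tool_pos: [0.498, -0.3194, 0.2918]
ee_rot: [-3.138, -0.001, 0.998]
wrist_force: [0.2, 0.2, -0.1]
width: 0.0941
```

Run:
```python
from h import *
st()
a=cams.snapshot('wrist')
b=cams.snapshot('top')
for s in (a,b):
  for l in ['die2_mid','die0_mid']:
    for r in models.pinpoint(s,l)[:2]: print(l,np.round(r['position'],4),round(r['p'],2))
print(wproj(a,[.562,-.24,.03]))
c=np.clip(wproj(a,[.562,-.24,.03]).astype(int),60,320);print(c)
im=cv2.resize(a['pixels'][c[1]-60:c[1]+60,c[0]-60:c[0]+60],(480,480),interpolation=cv2.INTER_CUBIC)
im2=cv2.resize(b['pixels'][190:250,345:405],(480,480),interpolation=cv2.INTER_CUBIC)[:, :300]
cv2.imwrite('pics/w6.png',np.hstack([im,im2])[...,::-1])
```

```text
t 23.1 p [ 0.498  -0.3194  0.2918] rpy [-1.7979e+02 -5.0000e-02  5.7190e+01] F [ 0.2  0.2 -0.1] w 0.0941
die2_mid [ 0.5599 -0.2391  0.0354] 0.62
die0_mid [ 0.5107 -0.3897  0.0278] 0.63
die2_mid [ 0.5646 -0.241   0.0319] 0.72
[263.58230604  90.78475943]
[263  90]
```

View pics/w6.png

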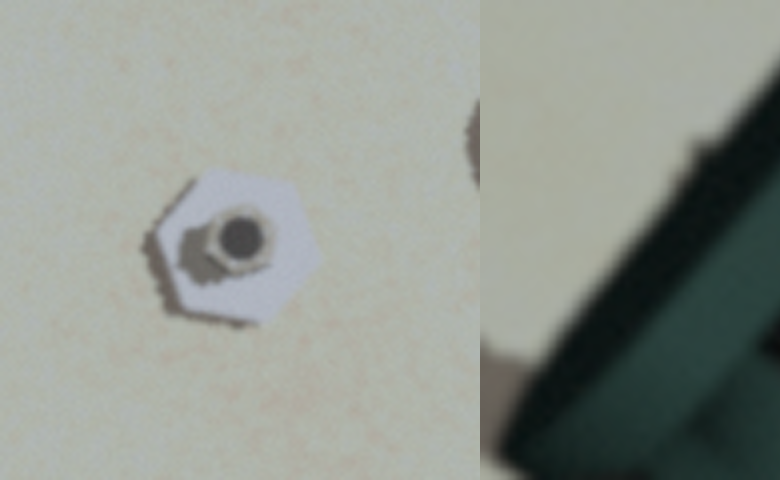

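Die2 is in the left half, with base corners at (207,167), (293,185), (320,257), (262,322), (180,310), (157,233) and the shank top at (242,238). The arm hides die0 in the right half.

Run:
```python
from h import *
a=cams.snapshot('wrist')
w=lambda c,z:wray(a,203+c[0]/4,30+c[1]/4,z)
hexfit([w(c,.028) for c in [(207,167),(293,185),(320,257),(262,322),(180,310),(157,233)]]);print(w((242,238),.068))
to([.5625,-.2395,.034],60)
```

```text
hex centre [ 0.5617 -0.2379] corner dir 17.4 rms mm 1.2
[ 0.56275183 -0.23798111  0.068     ]
shift [ 99.9  11.3 260. ] turn -2.6
```

>>> step_arm(series=[[0.2,50,5,50,9.8],[0.2,100.5,10.3,110,9.8],[0.2,100.5,10.3,160,9.8],[0.2,100.5,10.3,185,9.8],[0.2,100.5,10.3,220,9.8],[0.2,100.5,10.3,245,9.8],[0.2,100.5,10.3,259,9.8],[0.2,100.5,10.3,259,9.8]])

```text
time: 24.45
tool_pos: [0.5612, -0.2393, 0.0338]
ee_rot: [-3.14, 0.0, 0.83]
wrist_force: [0.3, -0.2, -0.7]
width: 0.0566
```

>>> step_arm(series=[[-1,0,0,0,0],[-1,0,0,0,0],[-1,0,0,0,0],[-1,0,0,0,0],[-1,0,0,0,0]])

```text
time: 25.08
tool_pos: [0.5608, -0.2393, 0.0352]
ee_rot: [-3.14, 0.0, 0.829]
wrist_force: [-4.1, 2.5, 4.7]
width: 0.0219
```

Run:
```python
from h import *
st();toloc(-20,-57,.048,57.3)
```

```text
t 25.07 p [ 0.5608 -0.2393  0.0352] rpy [-1.7989e+02  1.0000e-02  4.7510e+01] F [-4.1  2.5  4.7] w 0.0219
shift [ 139.  -137.5  -12.8] turn -9.8
```

>>> step_arm(series=[[-1,0,0,-55,0],[-1,0,0,-110,0],[-1,40,-40,-120,-9.8],[-1,80,-80,-120,-9.8],[-1,120,-120,-120,-9.8],[-1,139,-137.5,-120,-9.8],[-1,139,-137.5,-115,-9.8],[-1,139,-137.5,-70,-9.8],[-1,139,-137.5,-35,-9.8],[-1,139,-137.5,-18,-9.8],[-1,139,-137.5,-12.8,-9.8],[-1,139,-137.5,-12.8,-9.8]])

```text
time: 26.58
tool_pos: [0.5551, -0.0452, 0.0483]
ee_rot: [3.139, -0.001, 1.0]
wrist_force: [0.8, 0.1, -3.8]
width: 0.0219
```

Run:
```python
from h import *
st();where();toloc(-20,-49,.048)
a=cams.snapshot('wrist');save(a,'w7')
```

```text
t 26.57 p [ 0.5551 -0.0452  0.0483] rpy [ 1.7988e+02 -4.0000e-02  5.7270e+01] F [ 0.8  0.1 -3.8] w 0.0219
loc [-18.2 -58.1]
shift [ 7.  -6.1  0.3] turn -0.0
```

View pics/w7.png

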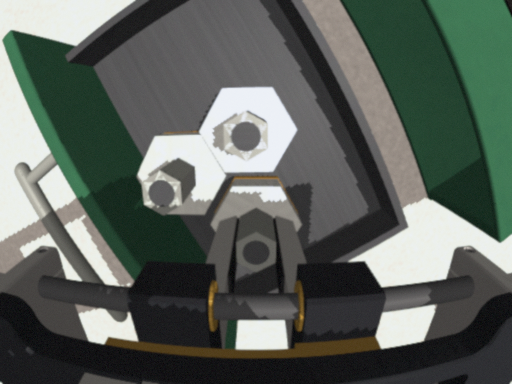

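A (162,190) and B (245,138) stand flat to flat with a barely visible seam, and the held die is just outside their notch. I'll check the notch position from the shank tops.

Run:
```python
from h import *
a=cams.snapshot('wrist')
for p in ((162,190),(245,136),(256,252)):
    X=wray(a,*p,.080)[:2]-O;t=np.radians(-YC);print((1000*np.array([np.cos(t)*X[0]-np.sin(t)*X[1],np.sin(t)*X[0]+np.cos(t)*X[1]])).round(1))
```

```text
[-43.6  -2.4]
[ 9.3 -0.5]
[-18.  -58.9]
```

>>> step_arm(series=[[-1,2.6,-1.5,0,0],[-1,5.2,-3,0,0],[-1,7,-4,0,0],[-1,7.8,-4.5,0,0],[-1,7.8,-4.5,0,0]])

```text
time: 27.3
tool_pos: [0.5549, -0.0361, 0.0477]
ee_rot: [3.14, 0.0, 1.0]
wrist_force: [0.6, -3.4, -2.4]
width: 0.0215
```

Run:
```python
from h import *
st();where()
```

```text
t 27.3 p [ 0.5549 -0.0361  0.0477] rpy [1.7993e+02 3.0000e-02 5.7310e+01] F [ 0.6 -3.4 -2.4] w 0.0215
loc [-18.9 -49. ]
```

>>> step_arm(series=[[-1,0.9,-0.5,0,0],[-1,1.3,-0.8,0,0],[-1,1.3,-0.8,0,0]])

```text
time: 27.68
tool_pos: [0.5549, -0.0344, 0.0477]
ee_rot: [3.141, 0.0, 1.0]
wrist_force: [1.0, -3.7, -2.4]
width: 0.022
```

Run:
```python
from h import *
st();where()
```

```text
t 27.68 p [ 0.5549 -0.0344  0.0477] rpy [1.7994e+02 1.0000e-02 5.7300e+01] F [ 1.  -3.7 -2.4] w 0.022
loc [-18.9 -47.3]
```

>>> step_arm(series=[[-1,0,0,1.2,0],[-1,0,0,1.2,0],[-0.4,0,0,1.2,0],[-0.4,0,0,1.2,0],[-0.4,0,0,-20,0],[-0.4,0,0,-70,0],[-0.4,0,0,-130,0],[1,0,0,-180,0],[1,0,0,-220,0]])

```text
time: 28.8
tool_pos: [0.5547, -0.0332, 0.2698]
ee_rot: [3.14, -0.002, 1.001]
wrist_force: [1.2, -0.2, -0.6]
width: 0.0449
```

Run:
```python
from h import *
st();to([.50,-.36,.27],2.3)
b=cams.snapshot('top')
for r in models.pinpoint(b,'die0_mid')[:3]: print(np.round(r['position'],4),round(r['p'],2))
im=cv2.resize(b['pixels'][175:265,330:420],(540,540),interpolation=cv2.INTER_CUBIC)
cv2.imwrite('pics/t8.png',im[...,::-1])
```

```text
t 28.8 p [ 0.5547 -0.0332  0.2698] rpy [ 1.7993e+02 -1.1000e-01  5.7360e+01] F [ 1.2 -0.2 -0.6] w 0.0449
shift [-3.047e+02  1.302e+02 -2.000e-01] turn 55.1
[0.5304 0.014  0.0467] 0.61
```

View pics/t8.png

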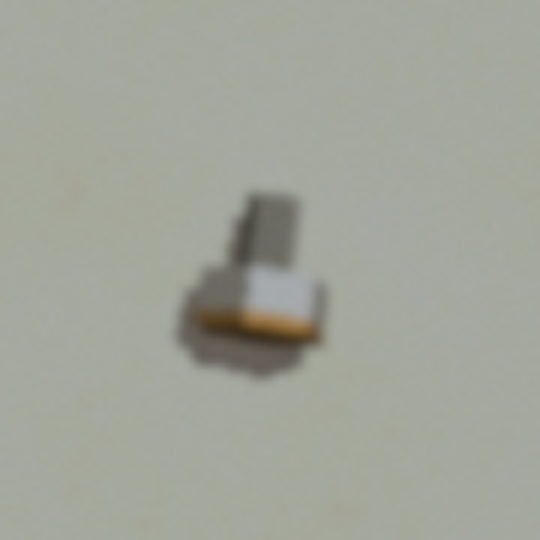

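Die0 lies unmoved, with its base at about (262,300), its flat upwards, and its shank pointing to (273,195), nearly along +x. I'll move the wrist camera over it.

>>> step_arm(series=[[1,-60,15,0,10],[1,-110,30,0,20],[1,-160,55,0,30],[1,-210,80,0,40],[1,-260,110,0,50],[1,-310,115,0,57],[1,-347,115,0,57],[1,-347,115,0,57],[1,-347,115,0,57],[1,-347,115,0,57]])

```text
time: 30.15
tool_pos: [0.4647, -0.3868, 0.2671]
ee_rot: [-3.141, -0.0, 0.007]
wrist_force: [-0.9, -0.1, 0.5]
width: 0.0945
```

Run:
```python
from h import *
st()
a=cams.snapshot('wrist')
for r in models.pinpoint(a,'die0_mid')[:3]: print(np.round(r['position'],4),round(r['p'],2))
c=np.clip(wproj(a,[.51,-.389,.03]).astype(int),75,400);print(c)
im=cv2.resize(a['pixels'][c[1]-75:c[1]+75,c[0]-75:c[0]+75],(600,600),interpolation=cv2.INTER_CUBIC)
cv2.imwrite('pics/w9.png',im[...,::-1])
```

```text
t 30.15 p [ 0.4647 -0.3868  0.2671] rpy [-179.96   -0.      0.42] F [-0.9 -0.1  0.5] w 0.0945
[ 0.5072 -0.3909  0.0256] 0.87
[257 129]
```

View pics/w9.png

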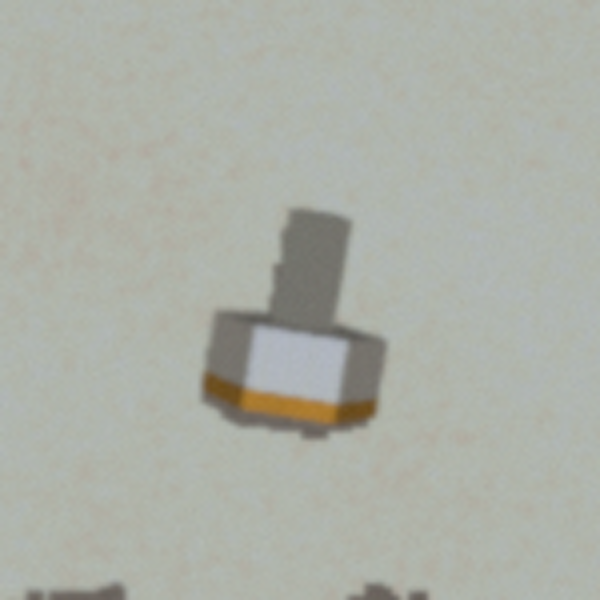

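Run:
```python
from h import *
a=cams.snapshot('wrist')
w=lambda c,z:wray(a,182+c[0]/4,54+c[1]/4,z)
E=w((320,213),.0397);T=(w((252,326),.054)+w((350,340),.054))/2;U=(w((240,406),.054)+w((335,421),.054))/2
for n,P in (('end',E),('top',T),('under',U)): print(n,P.round(4))
d=E-U; print('axis',np.degrees(np.arctan2(d[1],d[0])).round(2),np.hypot(*d[:2]).round(4)); d=E-T;print(np.degrees(np.arctan2(d[1],d[0])).round(2),np.hypot(*d[:2]).round(4))
v=w((350,340),.054)-w((252,326),.054);print('perp',np.degrees(np.arctan2(v[1],v[0])).round(2)+90)
```

```text
end [ 0.5419 -0.3952  0.0397]
top [ 0.5021 -0.3891  0.054 ]
under [ 0.4749 -0.3849  0.054 ]
axis -8.79 0.0678
-8.72 0.0403
perp -7.659999999999997
```

Run:
```python
from h import *
to([.5445,-.3956,.026],-8.7)
```

```text
shift [ 79.9   9.  241.6] turn 9.1
```

>>> step_arm(series=[[-0.1,40,4,50,9.1],[-0.1,80,9,100,9.1],[-0.1,80,9,150,9.1],[-0.1,80,9,180,9.1],[-0.1,80,9,215,9.1],[-0.1,80,9,235,9.1],[-0.1,80,9,241.5,9.1],[-0.1,80,9,241.5,9.1]])

```text
time: 31.3
tool_pos: [0.5444, -0.397, 0.0266]
ee_rot: [3.141, -0.001, -0.153]
wrist_force: [0.3, -0.1, 0.5]
width: 0.0425
```

>>> step_arm(series=[[-1,0,0,0,0],[-1,0,0,0,0],[-1,0,0,0,0],[-1,0,0,0,0]])

```text
time: 31.8
tool_pos: [0.5448, -0.3972, 0.0269]
ee_rot: [3.141, -0.002, -0.153]
wrist_force: [1.0, -0.4, 1.7]
width: 0.0205
```

Run:
```python
from h import *
st()
```

```text
t 31.8 p [ 0.5448 -0.3972  0.0269] rpy [ 1.7994e+02 -1.4000e-01 -8.7900e+00] F [ 1.  -0.4  1.7] w 0.0205
```

>>> step_arm(series=[[-1,0,0,-5,0],[-1,0,0,-12,0],[-1,0,0,-20,0],[-1,0,0,-30,0],[-1,0,0,-40,0],[-1,0,0,-50,0],[-1,0,0,-60,0],[-1,0,0,-60,0],[-1,0,0,-60,0]])

```text
time: 32.92
tool_pos: [0.5438, -0.3967, 0.0856]
ee_rot: [-3.141, 0.0, -0.154]
wrist_force: [1.0, -0.2, -2.3]
width: 0.0211
```

Run:
```python
from h import *
st()
b=cams.snapshot('scene');a=cams.snapshot('wrist')
c=proj(b,robot.get_obs()['tool_pos']).astype(int);print(c)
im=cv2.resize(b['pixels'][c[1]-50:c[1]+50,c[0]-50:c[0]+50],(384,384),interpolation=cv2.INTER_CUBIC)
cv2.imwrite('pics/w10.png',np.hstack([im,cv2.resize(a['pixels'][:,130:386],(256,384))])[...,::-1])
```

```text
t 32.92 p [ 0.5438 -0.3967  0.0856] rpy [-1.7999e+02  2.0000e-02 -8.8000e+00] F [ 1.  -0.2 -2.3] w 0.0211
[174 108]
```

View pics/w10.png

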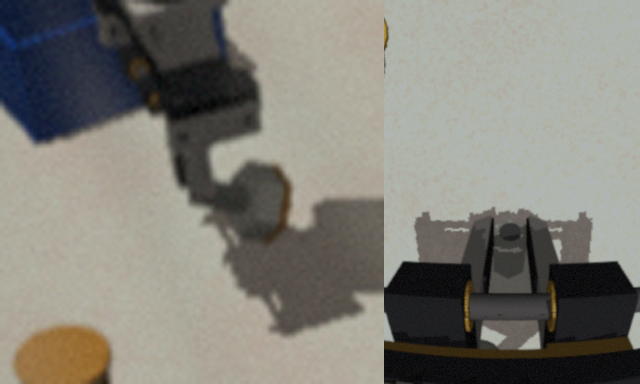

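The die now droops about 40° below level: shank at (215,190), base at (265,205) in the left half. I'll give a few quick vertical jerks so it swings further towards upright.

>>> step_arm(series=[[-1,0,0,-60,0],[-1,0,0,-120,0],[-1,0,0,-60,0],[-1,0,0,-120,0],[-1,0,0,-60,0],[-1,0,0,-120,0],[-1,0,0,-60,0],[-1,0,0,-120,0],[-1,0,0,-60,0],[-1,0,0,-60,0],[-1,0,0,-60,0]])

```text
time: 34.4
tool_pos: [0.5448, -0.3975, 0.1476]
ee_rot: [3.14, -0.002, -0.154]
wrist_force: [1.0, 0.2, -1.6]
width: 0.0202
```

Run:
```python
from h import *
st()
b=cams.snapshot('scene')
c=proj(b,robot.get_obs()['tool_pos']).astype(int);print(c)
im=cv2.resize(b['pixels'][c[1]-40:c[1]+50,c[0]-45:c[0]+45],(500,500),interpolation=cv2.INTER_CUBIC)
cv2.imwrite('pics/w11.png',im[...,::-1])
```

```text
t 34.4 p [ 0.5448 -0.3975  0.1476] rpy [ 1.7993e+02 -1.0000e-01 -8.8000e+00] F [ 1.   0.2 -1.6] w 0.0202
[170  90]
```

View pics/w11.png

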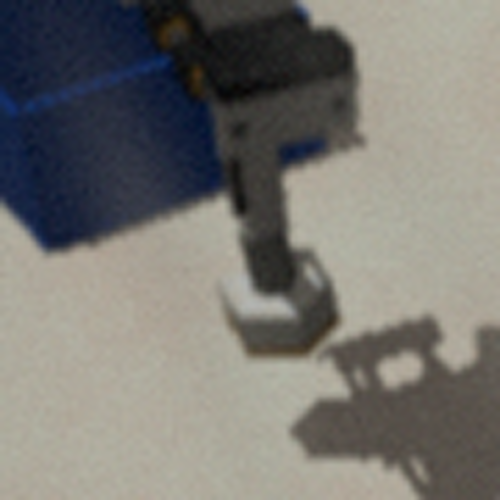

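The jerks worked: the die now hangs nearly upright below the fingers (base at about (280,310)). I'll lower it to the table.

>>> step_arm(series=[[-1,0,0,40,0],[-1,0,0,65,0],[-1,0,0,76,0],[-1,0,0,79,0],[-1,0,0,79,0]])

```text
time: 35.08
tool_pos: [0.5451, -0.3978, 0.0692]
ee_rot: [3.139, -0.003, -0.154]
wrist_force: [0.3, -0.2, -1.5]
width: 0.0204
```

>>> step_arm(series=[[-1,0,0,2,0],[-1,0,0,3.5,0],[-1,0,0,3.5,0]])

```text
time: 35.45
tool_pos: [0.545, -0.3986, 0.0684]
ee_rot: [3.137, -0.005, -0.154]
wrist_force: [-4.2, 0.0, 7.4]
width: 0.0208
```

>>> step_arm(series=[[-0.2,0,0,-2,0],[0,0,0,-2,0],[0.1,0,0,-40,0],[0.1,0,0,-90,0],[0.1,-50,0,-140,0],[0.1,-70,0,-180,0],[0.1,-70,0,-180,0]])

```text
time: 36.33
tool_pos: [0.4753, -0.3874, 0.2501]
ee_rot: [3.135, -0.01, -0.155]
wrist_force: [-0.1, 0.2, -0.6]
width: 0.0521
```

Run:
```python
from h import *
st()
for s in (cams.snapshot('wrist'),cams.snapshot('scene')):
  for l in ('die0_mid','die2_mid','die3_mid'):
    for r in models.pinpoint(s,l)[:2]: print(l,np.round(r['position'],4),round(r['p'],2))
  if s['fov_y']>60:pass
a=cams.snapshot('wrist');c=wproj(a,[.545,-.398,.03]).astype(int);print(c)
c=np.clip(c,60,320)
A=cv2.resize(a['pixels'][c[1]-60:c[1]+60,c[0]-60:c[0]+60],(480,480),interpolation=cv2.INTER_CUBIC)
b=cams.snapshot('scene');d=proj(b,[.545,-.398,.03]).astype(int)
B=cv2.resize(b['pixels'][d[1]-30:d[1]+30,d[0]-20:d[0]+20],(320,480),interpolation=cv2.INTER_CUBIC)
cv2.imwrite('pics/w12.png',np.hstack([A,B])[...,::-1])
```

```text
t 36.33 p [ 0.4753 -0.3874  0.2501] rpy [179.62  -0.55  -8.85] F [-0.1  0.2 -0.6] w 0.0521
die0_mid [ 0.5351 -0.4021  0.0369] 0.65
die0_mid [0.5856 0.0131 0.0453] 0.45
die2_mid [ 0.5604 -0.0321  0.0509] 0.59
die3_mid [0.5862 0.0104 0.0439] 0.61
die0_mid [6.977e-01 5.000e-04 7.000e-04] 0.6
die0_mid [ 0.5423 -0.405   0.0316] 0.57
die2_mid [ 0.5576 -0.0342  0.0424] 0.59
die3_mid [0.5839 0.008  0.0475] 0.79
die3_mid [ 0.5574 -0.0355  0.0448] 0.24
[256 111]
```

View pics/w12.png

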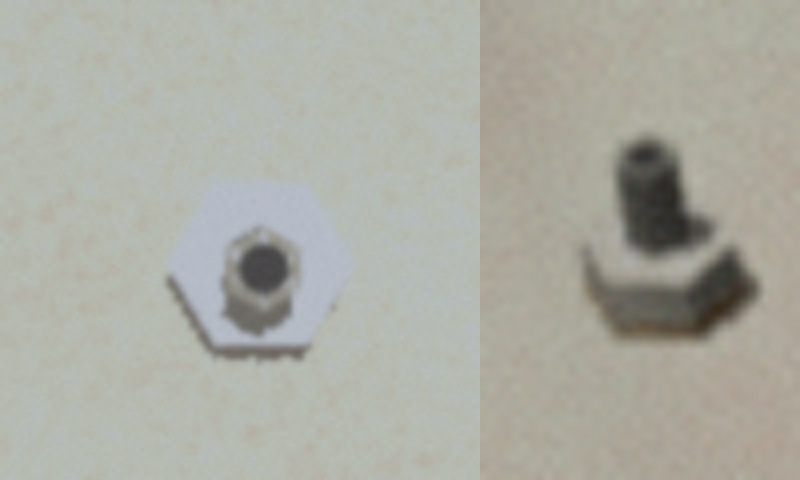

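Both views show die0 standing upright; its base corners are (168,260), (212,184), (310,184), (350,258), (310,346), (210,346), and the shank top is at (263,267).

Run:
```python
from h import *
a=cams.snapshot('wrist')
w=lambda c,z:wray(a,196+c[0]/4,51+c[1]/4,z)
hexfit([w(c,.028) for c in [(168,260),(212,184),(310,184),(350,258),(310,346),(210,346)]]);P=w((263,267),.068);print(P)
to([.538,-.401,.034],-8.8)
```

```text
hex centre [ 0.5374 -0.4026] corner dir 21.5 rms mm 1.5
[ 0.5376139  -0.40280861  0.068     ]
shift [ 64.7   5.3 208.5] turn 0.0
```

>>> step_arm(series=[[0.2,30,3,60,0],[0.2,64.4,6.9,120,0],[0.2,64.4,6.9,150,0],[0.2,64.4,6.9,185,0],[0.2,64.4,6.9,202,0],[0.2,64.4,6.9,208.5,0],[0.2,64.4,6.9,208.5,0]])

```text
time: 37.75
tool_pos: [0.5378, -0.4032, 0.036]
ee_rot: [3.141, -0.001, -0.154]
wrist_force: [0.7, -0.5, -0.1]
width: 0.0563
```

>>> step_arm(series=[[-1,0,0,0,0],[-1,0,0,0,0],[-1,0,0,0,0],[-1,0,0,0,0],[-1,0,0,0,0]])

```text
time: 38.38
tool_pos: [0.5377, -0.4024, 0.0353]
ee_rot: [-3.141, -0.001, -0.153]
wrist_force: [-0.6, 1.8, 2.0]
width: 0.0216
```

Run:
```python
from h import *
st();toloc(-18.5,57,.048,-2.7)
```

```text
t 38.38 p [ 0.5377 -0.4024  0.0353] rpy [-1.7998e+02 -3.0000e-02 -8.7900e+00] F [-0.6  1.8  2. ] w 0.0216
shift [ -49.9 -470.1  -12.7] turn -6.1
```

>>> step_arm(series=[[-1,0,0,-55,0],[-1,0,0,-110,0],[-1,0,-20,-140,0],[-1,-5,-70,-140,-6.1],[-1,-10,-120,-140,-6.1],[-1,-15,-170,-140,-6.1],[-1,-20,-220,-140,-6.1],[-1,-25,-270,-140,-6.1],[-1,-30,-320,-140,-6.1],[-1,-35,-370,-140,-6.1],[-1,-40,-420,-140,-6.1],[-1,-45,-460,-140,-6.1],[-1,-49.9,-470.1,-140,-6.1],[-1,-49.9,-470.1,-120,-6.1],[-1,-49.9,-470.1,-70,-6.1],[-1,-49.9,-470.1,-35,-6.1],[-1,-49.9,-470.1,-18,-6.1],[-1,-49.9,-470.1,-12.7,-6.1],[-1,-49.9,-470.1,-12.7,-6.1]])

```text
time: 40.75
tool_pos: [0.5611, 0.0691, 0.0488]
ee_rot: [-3.142, -0.003, -0.048]
wrist_force: [-0.6, 0.1, -2.4]
width: 0.0217
```

Run:
```python
from h import *
st();where();toloc(-18.7,47,.048,-2.7)
a=cams.snapshot('wrist');save(a,'w13')
for l in ('die5_mid','die2_mid','die3_mid'):
    for r in models.pinpoint(a,l)[:3]: print(l,np.round(r['position'],4),round(r['p'],2))
```

```text
t 40.75 p [0.5611 0.0691 0.0488] rpy [-1.80e+02 -1.50e-01 -2.72e+00] F [-0.6  0.1 -2.4] w 0.0217
loc [-17.6  56.4]
shift [-1.1  9.4  0.8] turn -0.0
die5_mid [0.5323 0.0191 0.0457] 0.77
die2_mid [ 0.5602 -0.0368  0.0469] 0.96
die3_mid [0.5879 0.0123 0.0456] 0.96
die3_mid [ 0.7142  0.2627 -0.0013] 0.56
die3_mid [0.694  0.0013 0.0024] 0.17
```

>>> step_arm(series=[[-1,-0.4,3,0,0],[-1,-0.9,6,0,0],[-1,-0.9,8,0,0],[-1,-0.9,9.5,0,0],[-1,-0.9,9.5,0,0]])

```text
time: 41.58
tool_pos: [0.5587, 0.0607, 0.0476]
ee_rot: [-3.14, -0.0, -0.047]
wrist_force: [-0.1, 2.4, -1.5]
width: 0.0217
```

Run:
```python
from h import *
st();where()
```

```text
t 41.58 p [0.5587 0.0607 0.0476] rpy [-1.7991e+02 -1.0000e-02 -2.7000e+00] F [-0.1  2.4 -1.5] w 0.0217
loc [-19.6  47.8]
```

>>> step_arm(series=[[-1,0,1,0,0],[-1,0,2,0,0],[-1,0,2,0,0]])

```text
time: 41.95
tool_pos: [0.5585, 0.0592, 0.0476]
ee_rot: [-3.139, 0.0, -0.047]
wrist_force: [-0.2, 5.5, -2.7]
width: 0.0215
```

Run:
```python
from h import *
st();where()
```

```text
t 41.95 p [0.5585 0.0592 0.0476] rpy [-179.87    0.     -2.68] F [-0.2  5.5 -2.7] w 0.0215
loc [-19.7  46.4]
```

>>> step_arm(series=[[-1,0,0,1.2,0],[-1,0,0,1.2,0],[-0.4,0,0,1.2,0],[-0.4,0,0,1.2,0],[-0.4,0,0,-20,0],[-0.4,0,0,-70,0],[-0.4,0,0,-130,0],[-0.3,-60,0,-190,-10],[-0.3,-115,0,-200,-20],[-0.3,-115,0,-200,-20]])

```text
time: 43.2
tool_pos: [0.4426, 0.063, 0.2508]
ee_rot: [3.139, -0.006, 0.302]
wrist_force: [-0.5, 0.5, 0.1]
width: 0.033
```

Run:
```python
from h import *
st()
a=cams.snapshot('wrist');save(a,'w14');print(proj)
c=np.clip(wproj(a,[*loc(-15,0),.04]).astype(int),110,300);print(c)
im=cv2.resize(a['pixels'][max(c[1]-110,0):c[1]+90,c[0]-110:c[0]+110],(660,600),interpolation=cv2.INTER_CUBIC)
cv2.imwrite('pics/w14.png',im[...,::-1])
```

```text
t 43.2 p [0.4426 0.063  0.2508] rpy [179.83  -0.33  17.28] F [-0.5  0.5  0.1] w 0.033
<function proj at 0x7f7f14ac51c0>
[300 110]
```

View pics/w14.png

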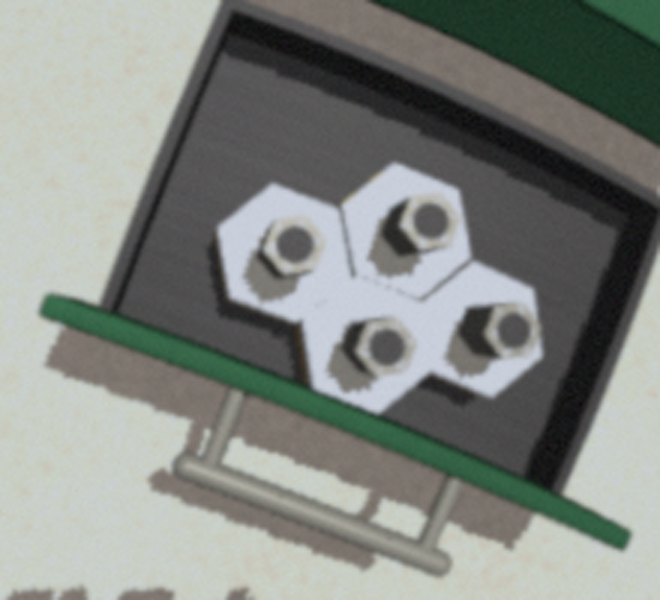

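The view shows all four dies upright in a compact rhombus: A (383,348), B (430,222), C (513,330), D (293,245). A–C and A–D are seamless, but there is a thin dark seam around B. I'll measure it and nudge B's base inward.

Run:
```python
from h import *
a=cams.snapshot('wrist')
t=np.radians(-YC);Rl=np.array([[np.cos(t),-np.sin(t)],[np.sin(t),np.cos(t)]])
L={}
for n,p in dict(A=(383,348),B=(430,222),C=(513,330),D=(293,245)).items():
    L[n]=1000*Rl@(wray(a,190+p[0]/3,p[1]/3,.080)[:2]-O);print(n,L[n].round(1))
for i,j in ('AB','AC','AD','BC','BD'): print(i+j,np.linalg.norm(L[i]-L[j]).round(1))
# base corners on z=.04
for n,C in dict(B=[(398,162),(461,187),(471,260),(418,300),(352,275),(341,208)],A=[(303,320),(440,300),(430,375),(377,414),(312,385)]).items():
    hexfit([wray(a,190+c[0]/3,c[1]/3,.040) for c in C])
toloc(56,L['B'][1],.13,-2.7)
```

```text
A [-45.7  -1.4]
B [ 9.  -1.2]
C [-17.9 -49.3]
D [-20.8  46.2]
AB 54.7
AC 55.4
AD 53.8
BC 55.1
BD 56.0
hex centre [0.585 0.01 ] corner dir 27.6 rms mm 1.3
hex centre [0.5316 0.0095] corner dir 23.7 rms mm 3.3
shift [163.8 108.1 118.7] turn 19.9
```

>>> step_arm(series=[[-1,50,33,0,10],[-1,100,66,0,19.9],[-1,150,99,0,19.9],[-1,164,108,0,19.9],[-1,164,108,40,19.9],[-1,164,108,90,19.9],[-1,164,108,119,19.9],[-1,164,108,119,19.9]])

```text
time: 44.3
tool_pos: [0.6303, 0.0087, 0.1221]
ee_rot: [3.141, 0.011, -0.047]
wrist_force: [-0.1, -0.3, -0.8]
width: 0.0006
```

Run:
```python
from h import *
st();where();toloc(54,-1.2,.024,-2.7)
```

```text
t 44.3 p [0.6303 0.0087 0.1221] rpy [179.98   0.62  -2.67] F [-0.1 -0.3 -0.8] w 0.0006
loc [54.4 -0.8]
shift [-0.4  0.4 98.1] turn 0.0
```

>>> step_arm(series=[[-1,0,0,30,0],[-1,0,0,60,0],[-1,0,0,80,0],[-1,0,0,92,0],[-1,0,0,92,0],[-1,0,0,92,0]])

```text
time: 45.05
tool_pos: [0.6333, 0.009, 0.038]
ee_rot: [3.141, -0.002, -0.045]
wrist_force: [-0.7, -0.4, 0.6]
width: 0.0005
```

Run:
```python
from h import *
st();where()
```

```text
t 45.05 p [0.6333 0.009  0.038 ] rpy [ 1.7999e+02 -1.4000e-01 -2.6000e+00] F [-0.7 -0.4  0.6] w 0.0005
loc [57.4 -0.3]
```

>>> step_arm(series=[[-1,0,0,6,0],[-1,0,0,12,0],[-1,-4,0,12,0],[-1,-8,0,12,0],[-1,-11,0,12,0],[-1,-11,0,12,0]])

```text
time: 45.8
tool_pos: [0.6215, 0.0094, 0.0249]
ee_rot: [3.141, -0.001, -0.045]
wrist_force: [0.8, -0.4, -0.4]
width: 0.0002
```

>>> step_arm(series=[[-1,-1,0,0,0],[-1,-2,0,0,0],[-1,-2,0,0,0]])

```text
time: 46.18
tool_pos: [0.6203, 0.0094, 0.025]
ee_rot: [3.141, -0.002, -0.045]
wrist_force: [3.9, -2.4, -1.1]
width: 0.0003
```

Run:
```python
from h import *
st();where()
```

```text
t 46.17 p [0.6203 0.0094 0.025 ] rpy [ 1.7997e+02 -1.3000e-01 -2.6000e+00] F [ 3.9 -2.4 -1.1] w 0.0003
loc [44.3 -0.5]
```

>>> step_arm(series=[[-1,-1,0,0,0],[-1,-2,0,0,0],[-1,-2,0,0,0]])

```text
time: 46.55
tool_pos: [0.6202, 0.0093, 0.0255]
ee_rot: [3.141, -0.007, -0.046]
wrist_force: [8.9, -1.6, -2.3]
width: 0.0003
```

Run:
```python
from h import *
st();where()
```

```text
t 46.55 p [0.6202 0.0093 0.0255] rpy [179.97  -0.39  -2.61] F [ 8.9 -1.6 -2.3] w 0.0003
loc [44.3 -0.6]
```

>>> step_arm(series=[[-1,4,0,0,0],[-1,9,0,-10,0],[-1,9,0,-60,0],[-1,9,0,-120,0],[-1,9,0,-180,0],[-1,0,0,-190,0],[-1,0,0,-190,0]])

```text
time: 47.42
tool_pos: [0.6169, 0.01, 0.2157]
ee_rot: [-3.141, -0.001, -0.045]
wrist_force: [-0.6, 0.4, -0.3]
width: 0.0005
```

Run:
```python
from h import *
st();to([.39,.02,.25],87.3)
for s in (cams.snapshot('top'),cams.snapshot('scene')):
  for l in ('drawer_bar','drawer_floor'):
    for r in models.pinpoint(s,l)[:1]: print(l,np.round(r['position'],4),round(r['p'],2))
```

```text
t 47.42 p [0.6169 0.01   0.2157] rpy [-1.7999e+02 -6.0000e-02 -2.5800e+00] F [-0.6  0.4 -0.3] w 0.0005
shift [-227.1    0.3  -34.3] turn -89.9
drawer_floor [0.5732 0.0135 0.0129] 0.98
drawer_bar [0.4602 0.0176 0.086 ] 0.79
drawer_floor [0.5788 0.0126 0.0092] 0.74
```

>>> step_arm(series=[[-0.32,-50,0,0,-10],[-0.32,-100,0,0,-20],[-0.32,-150,-0.8,0,-30],[-0.32,-159.6,-0.8,0,-40],[-0.32,-159.6,-0.8,0,-50],[-0.32,-159.6,-0.8,0,-60],[-0.32,-159.6,-0.8,0,-70],[-0.32,-159.6,-0.8,0,-80],[-0.32,-159.6,-0.8,0,-89.9],[-0.32,-159.6,-0.8,0,-89.9],[-0.32,-159.6,-0.8,50,-89.9],[-0.32,-159.6,-0.8,60,-89.9]])

```text
time: 49.22
tool_pos: [0.4554, 0.018, 0.1508]
ee_rot: [-3.134, -0.0, 1.521]
wrist_force: [0.2, 0.6, 0.8]
width: 0.0321
```

Run:
```python
from h import *
st();to([.458,.018,.0755],87.3)
a=cams.snapshot('wrist')
for r in models.pinpoint(a,'drawer_bar')[:1]: print(np.round(r['position'],4),round(r['p'],2))
```

```text
t 49.23 p [0.4554 0.018  0.1508] rpy [-1.7956e+02 -1.0000e-02  8.7170e+01] F [0.2 0.6 0.8] w 0.0321
shift [ 0.1  2.6 75.3] turn -0.1
[0.4619 0.0194 0.0895] 0.82
```

>>> step_arm(series=[[-0.32,0,3,10,0],[-0.32,0,3,35,0],[-0.32,0,3,60,0],[-0.32,0,3,75,0],[-0.32,0,3,75,0],[-1,0,3,75,0],[-1,0,3,75,0],[-1,0,3,75,0]])

```text
time: 50.32
tool_pos: [0.4613, 0.0176, 0.0805]
ee_rot: [3.14, 0.0, 1.524]
wrist_force: [-1.6, -0.1, 2.8]
width: 0.0103
```

>>> step_arm(series=[[-1,0,4,0,0],[-1,0,10,0,0],[-1,0,18,0,0],[-1,0,27,0,0],[-1,0,36,0,0],[-1,0,45,0,0],[-1,0,54,0,0],[-1,0,63,0,0],[-1,0,72,0,0],[-1,0,81,0,0],[-1,0,90,0,0],[-1,0,99,0,0],[-1,0,108,0,0],[-1,0,117,0,0],[-1,0,126,0,0],[-1,0,135,0,0],[-1,0,144,0,0],[-1,0,151,0,0],[-1,0,155,0,0],[-1,0,155,0,0]])

```text
time: 52.82
tool_pos: [0.6177, 0.0076, 0.0805]
ee_rot: [3.138, 0.005, 1.522]
wrist_force: [0.2, -4.2, 3.0]
width: 0.01
```

>>> step_arm(series=[[-1,-0.5,6,0,0],[-1,-1,13,0,0],[-1,-1,20,0,0],[-1,-1.5,27,0,0],[-1,-1.5,33,0,0],[-1,-2,37,0,0],[-1,-2,40,0,0],[-1,-2,40,0,0]])

```text
time: 53.82
tool_pos: [0.6572, 0.0051, 0.0806]
ee_rot: [3.138, 0.002, 1.523]
wrist_force: [-0.3, -3.1, 5.4]
width: 0.0103
```

>>> step_arm(series=[[-1,0,2,0,0],[-1,0,4,0,0],[-1,0,6,0,0],[-1,0,6,0,0]])

```text
time: 54.32
tool_pos: [0.6573, 0.0051, 0.0805]
ee_rot: [-3.132, 0.002, 1.523]
wrist_force: [-14.1, -3.7, 12.0]
width: 0.01
```

>>> step_arm(series=[[-1,0,2,0,0],[-1,0,4,0,0],[-1,0,4,0,0]])

```text
time: 54.7
tool_pos: [0.6573, 0.0051, 0.0804]
ee_rot: [-3.122, 0.003, 1.523]
wrist_force: [-23.4, -3.0, 17.1]
width: 0.01
```

>>> step_arm(series=[[-1,0,-4,0,0],[-1,0,-8,0,0],[-0.4,0,-8,0,0],[-0.32,0,-8,0,0],[-0.32,0,-8,0,0],[-0.32,0,-8,-40,0],[-0.32,0,-8,-90,0],[-0.32,0,-50,-150,0],[0,0,-110,-190,0],[0,0,-170,-190,0],[0,0,-200,-190,0]])

```text
time: 56.08
tool_pos: [0.4645, 0.0159, 0.2711]
ee_rot: [3.138, -0.0, 1.524]
wrist_force: [-0.2, 0.4, 1.3]
width: 0.0472
```

Run:
```python
from h import *
st()
for n in ('top','scene','wrist'):
  s=cams.snapshot(n)
  for l in ('drawer_bar','cabinet','bottle','foil_reel','tape_roll','tin','die0_mid','die2_mid'):
    for r in models.pinpoint(s,l)[:1]: print(n,l,np.round(r['position'],4),round(r['p'],2))
a=s
# panel inner/top edge: scan for gap between panel and cabinet
p=[wproj(a,[*(np.array([.6573,.0051])+np.array([.998,-.055])*d),.098]) for d in np.arange(.02,.075,.0025)]
for d,q in zip(np.arange(20,75,2.5),p): print(d,a['pixels'][int(q[1]),int(q[0])],end=' ')
```

```text
t 56.08 p [0.4645 0.0159 0.2711] rpy [ 1.7981e+02 -1.0000e-02  8.7330e+01] F [-0.2  0.4  1.3] w 0.0472
top drawer_bar [0.6562 0.0054 0.086 ] 0.58
top cabinet [ 0.6921  0.0022 -0.0017] 0.69
top bottle [0.7155 0.2592 0.0077] 0.94
top foil_reel [ 0.7162 -0.272  -0.0054] 0.69
top tape_roll [3.594e-01 3.169e-01 2.000e-04] 0.54
top tin [ 0.344  -0.3286 -0.002 ] 0.52
scene drawer_bar [0.6585 0.0028 0.0854] 0.9
scene cabinet [ 6.979e-01  4.000e-03 -4.000e-04] 0.57
scene bottle [7.155e-01 2.558e-01 4.000e-04] 0.73
scene foil_reel [ 0.7164 -0.2758 -0.0009] 0.9
scene tape_roll [0.3586 0.3193 0.0027] 0.94
scene tin [ 0.341  -0.3267 -0.0006] 0.6
wrist drawer_bar [0.6594 0.0034 0.0867] 0.78
wrist cabinet [6.969e-01 3.000e-04 1.700e-03] 0.79
wrist bottle [0.7139 0.2617 0.001 ] 0.93
wrist tin [ 0.3435 -0.3242  0.0011] 0.81
20.0 [10 25 20] 22.5 [15 30 23] 25.0 [16 29 21] 27.5 [13 26 20] 30.0 [15 32 22] 32.5 [15 29 20] 35.0 [21 40 29] 37.5 [48 91 62] 40.0 [51 95 67] 42.5 [45 81 57] 45.0 [48 91 63] 47.5 [54 97 70] 50.0 [ 56 102  72] 52.5 [54 98 70] 55.0 [ 55 102  71] 57.5 [ 54 101  71] 60.0 [ 54 101  69] 62.5 [53 98 69] 65.0 [54 99 73] 67.5 [54 99 71] 70.0 [ 55 103  72] 72.5 [ 54 101  71]
```

Run:
```python
from bench import robot
print(robot.close_job())
```

```text
the job is handed in; nothing more can be done
None
```

I packed all four dies upright in the drawer as one honeycomb, shut the drawer, and handed the job in at about 56 s.

**What I did**
- I opened the drawer to its stop, which took up to 58.6 N at the wrist, the highest of the run.
- The three standing dies went in first. I gripped the toppled one by its shank end, jerked it up and down until it hung upright, stood it on the table, then gripped it again and packed it.
- The four form a rhombus, with each die slid against its neighbours until I felt contact.

**Last checks**
- **Packing:** the last picture before shutting showed all four upright, with no visible seam between A (the die at the front panel) and the two outer dies. A thin dark line showed around B (the one behind A). Pushing B's base inward at 9 N did not move it, so I took it as touching A. B's contact with the two outer dies was not tested separately.
- **Measured spacing:** the camera gave 53.8–56.0 mm between die centres, against 54 mm ideal. That is within its error, but it does not prove contact.
- **Drawer:** it moved about 200 mm to a hard stop (23 N), and the wrist picture's pixels showed no gap between panel and cabinet. I could not see the dies after shutting.
- **Bystanders:** the bottle, foil reel, tape roll and tin read within 6 mm of their first positions, which is about the detector's scatter.
- **Disagreements:** the drawer's angle read −2.2° to −3.7° depending on the method, and I used −2.7°. The detector sometimes gave a die's label to something else, and I ignored those.

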